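# Sort anti-vibration mounts by squeezing them

## Task

Three rubber anti-vibration mounts lie on the chassis plate of a stripped instrument; they look alike, but the rubber may be supple or may have gone hard. Squeeze each one firmly across its two steel plates: one that gives by 8 mm or more is still good and goes in the shallow tray, one that gives less goes in the deep bin. Leave each lying flat on its container's floor, same way up as it lay on the chassis plate and not stacked, and do not disturb the capacitor standing among them or the other things on the bench.

Things in the scene. Friction and masses are not known exactly. Their poses are not given: they have to be found in the camera images.
- chassis: Flat steel chassis plate, 280 (x) x 270 (y) x 6 mm, fixed on the bench. Origin at the centre of its underside, z up. The three mounts and a capacitor stand on it, about 140 mm apart, one near each corner; which is where changes
- mount_1: Rubber mount, a sandwich 64 mm long (x), 50 mm wide (y), 40 mm high (z), 0.13 to 0.27 kg: two upright steel plates, 64 x 40 x 8 mm, facing +y and -y, with a 34 mm wide black rubber block between. Origin at the centre of its underside, on the chassis plate at the start; moves with the -y plate. Grip it by its plates from above
- mount_2: Mount like mount_1. How any mount behaves: squeezed along y it starts to give at 2 N; the rubber then yields by some amount between 1 and 16 mm, different for each mount every time and not visible (8 N takes it all up), and then it is solid, so that squeezed with 10 to 25 N its width is 50 mm less its give. It springs back when let go
- mount_3: Mount like mount_1. Each mount's full give (in m) is called mount_1_give, mount_2_give, mount_3_give in the rules; it is not reported and can only be felt. A mount whose give is within 2 mm of 8 mm may go in either container. Any number of the three may be good or hard
- tray: Shallow grey plastic tray, open on top, 250 mm (x) x 170 mm (y), 24 mm high, walls and floor 4 mm, fixed to the bench on one side of the chassis plate (left or right changes). Origin at the centre of its underside, z up. For the good mounts; three fit in a row along x, 76 mm apart
- bin: Deep grey plastic bin with a rim lip along its long sides, open on top, 250 mm (x) x 170 mm (y), 50 mm high, walls and floor 4 mm, fixed to the bench on the other side. Origin at the centre of its underside, z up. For the hard mounts; three fit in a row along x, 76 mm apart
- capacitor: Bystander: black upright can capacitor, 35 mm diameter, 53 mm high, standing loose on the chassis plate. Origin at the centre of its underside. To be left standing there
- multimeter: Bystander: orange multimeter lying face up, 170 x 85 x 46 mm, origin under its centre
- speaker: Bystander: loudspeaker driver, 104 mm diameter, 58 mm high, origin under its centre
- spool: Bystander: white wire spool standing on end, 64 mm diameter, 45 mm high, origin under its centre
- pliers: Bystander: pliers with orange grips, about 150 mm long, lying flat, origin at their pivot on the bench
- driver_1: Bystander: red-handled screwdriver, 170 mm long, lying flat
- driver_2: Bystander: yellow-handled screwdriver, 190 mm long, lying flat
Mind the look-alikes: they are no part of the job. Leave any green look-alike of the mount_3 alone. What is shaped like the mount_1 but turquoise is not meant.

How it is judged:
By the outcome, as a careful person would: the job done as asked, in the order asked, and still so for the second after the job is handed in, with the robot touching nothing.
It also fails if it takes over 64 s, if anything falls off the work surface, if the arm or the gripper's body presses on something with over 40 N, if the wrist force passes 120 N, or if a joint passes its speed limit or range.

## Robot

A 6-joint arm with a two-finger parallel gripper is mounted at the origin on the work surface. World frame = base frame: x ahead of the robot, y to its left, z up, the work surface at z = 0. Lengths are in m, angles in rad, forces in N, time in s.
With the tool pointing down it reaches from about 0.4 to 0.825 m from the base axis. Payload 7 kg.
Tool frame: the origin (TCP) lies midway between the tips of the shut fingers; the grasp point (between the pads) lies 19 mm behind it; z points along the fingers, y is the line along which they close (so a half turn about z gives the same grasp; the last joint's range is limited). The gripper opens to 88 mm and grips with 3 to 60 N. Pads are 19 mm wide; open, the fingers measure 130 mm over their backs; the gripper's body (78 mm by 193 mm) begins 47 mm behind the grasp point.
Start: joints at [-1.015, 0.359, 0.012, 0, -1.224, -0.288], TCP at [0.179, -0.651, 0.2] pointing down, gripper open.
Joint ranges: [-3.07, 3.07], [-1.43, 2.12], [-1.02, 1.25], [-3.03, 1.67], [-3.05, -0], [-3.03, 3.03]. Speed limits (rad/s): [2.39, 2.39, 3.01, 3.14, 3.14, 3.14].

## Interface

Orientations are given as [roll, pitch, yaw] about the fixed x, y, z axes, in that order (R = Rz(yaw) Ry(pitch) Rx(roll)).
In Python, from station import telemetry, eyes, ticket, recognise, trace gives the robot as it stands. The module is installed in compiled form; this text tells all that it offers.
- The arm moves only by the tool servo_tool, never from a script. Its argument "series" is a list that holds one entry, the list of rows, each a list of 4 numbers: the shift along the tool's x, y, z in mm, then the turn about the tool's z in rad. In form: [[[x, y, z, roll], ...]]. A call has exactly 10 rows; each row shifts and turns the commanded pose from where the row before left it, along the tool's axes as they then stand; what a row does not reach is not made up. A row lasts 1/12 s, in which the tool goes at most 41.7 mm and 7.16 degrees, less where a joint would pass 70% of its speed; a pose out of reach is approached as far as the arm can. A call is refused whole if a number of a shift passes 41.7 or a number of a turn 0.125, either way. A call with a gripper value outside its range is refused whole. "claw" is the gripper's target within -1 to 1 (shut at 1, half-way at 0, fully open at -1), set as the call begins (left out, the last holds). The fingers move at their own pace and stop on an object; "grip_force" is the grip in N (left out, the last holds). Time passes only in rows, so rows that do not move let the fingers close, or fill a call up. It gives the time, the measured TCP pose, the force, the opening and the grip force at its end, in the units of the state.
- telemetry.get_state(): the state, without advancing time (a new reading comes with each control period).
- eyes.grab_frame(name): name is "scene" or "top" or "wrist"; returns the picture (400x640x3 uint8, red, green, blue); there is no depth.
- eyes.calibration(name): a dict with "mtx" (3x3 intrinsics, pixels), "rvec" (rotation vector, rad) and "tvec" (3), from world to camera coordinates, as OpenCV has them. Camera axes: x right, y down, z forward; pixel columns grow to the right and rows downward; lengths in m; the calibration is good to about 2 mm. A picture is of the moment at which its call begins: read the wrist's pose just before it. calibration takes no time and is no camera call; for the wrist camera it gives the pose at the moment of the call.
- ticket.job_done(): hands the job in; it is judged then, once.
Trained networks look in the newest picture that a camera, given by its name, has taken for a name from the list of things; names that differ only in an ending like _2 or _b are one class to them, and where a whole thing is asked for, a point or a joint stands for the part that bears it (a point fixed in the world has none). Each returns a list of dicts, best first, with "conf" (0 to 1); they miss things now and then, are a little off and sometimes report something else, mostly with a low value. They report only what shows in the picture. A call takes as long as a camera call. They do not tell look-alikes from the thing itself.
- recognise(camera, name): "position" ([x, y, z] in m, in world coordinates, good to about 4 mm: the middle of the surface that is visible of it).
- trace(camera, name): "mask" (400x640 bool, what is visible of it).
The state is a dict: "t": time; "q": joint angles; "qd": joint speeds; "joint_efforts": joint torques, N m; "eef_pos": TCP position; "ee_rot": TCP orientation; "force": force on the tool from outside, world axes, zero at the start; "moment": the same for the moment, N m; "width": finger opening in m; "gripper_force": force on a finger pad.
Only numpy, scipy, OpenCV 4.12 (cv2) and the standard library are available. Lean on these libraries where they do the work, as an engineer would, in place of code of your own. Each camera call takes 0.05 s, during which the arm holds its last target. There are 200 camera calls.

## Working session

There is one attempt and no reset: what is moved stays moved. The work goes in short steps, Python scripts to look and compute and a tool call to move; the robot and the scene stay as the last step left them, time stands still between calls to the robot, and variables do not carry over. Pictures are saved under pics/ and viewed, at most 10 in all, crops included, and the job is handed in when it is done.

Besides the shell and the picture viewer there is one more tool, called after "Request:" as name([rows], argument=value, ...), one row to a line, values as JSON. servo_tool: Moves the arm, as the interface text tells. Its arguments: {"type":"object","properties":{"series":{"type":"array"},"claw":{"type":"number"},"grip_force":{"type":"number"}},"required":["series"]}

```bash
mkdir -p pics; ls; cat > h.py <<'E'
import numpy as np, cv2
from station import telemetry, eyes, ticket, recognise, trace
def cam(n):
    c=eyes.calibration(n); R=cv2.Rodrigues(np.array(c["rvec"],float))[0]
    return np.array(c["mtx"],float),R,np.array(c["tvec"],float).ravel()
def proj(n,P):
    K,R,t=cam(n); p=(K@(R@np.atleast_2d(P).T+t[:,None])).T
    return p[:,:2]/p[:,2:]
def ray(n,uv):
    K,R,t=cam(n); d=R.T@np.linalg.inv(K)@np.array([uv[0],uv[1],1.]); return -R.T@t,d
def atz(n,uv,z):
    o,d=ray(n,uv); return o+d*(z-o[2])/d[2]
def tri(obs): # list of (cam,uv)
    A=np.zeros((3,3));b=np.zeros(3)
    for n,uv in obs:
        o,d=ray(n,uv); d=d/np.linalg.norm(d); M=np.eye(3)-np.outer(d,d); A+=M;b+=M@o
    return np.linalg.solve(A,b)
def save(n,name):
    im=eyes.grab_frame(n); cv2.imwrite("pics/"+name,im[:,:,::-1]); return im
E
python3 - <<'E'
from h import *
np.set_printoptions(precision=4,suppress=True)
s=telemetry.get_state(); print({k:s[k] for k in("t","eef_pos","ee_rot","width","force")})
for c in("top","scene"):
    save(c,c+"0.png")
    for n in("mount_1","tray","bin","chassis","capacitor"):
        for d in recognise(c,n)[:6]:
            print(c,n,round(d["conf"],2),np.array(d["position"]),proj(c,d["position"])[0].round())
E
```

```text
pics
{'t': 0.0, 'eef_pos': array([ 0.1784, -0.6504,  0.1989]), 'ee_rot': array([ 3.1399, -0.0001, -2.874 ]), 'width': 0.08782718526721861, 'force': array([-0.5339, -1.3544, -0.7141])}
top mount_1 0.97 [0.7832 0.1508 0.0377] [279. 117.]
top mount_1 0.93 [ 0.5047 -0.051   0.0409] [353. 216.]
top mount_1 0.82 [0.4925 0.104  0.043 ] [294. 220.]
top mount_1 0.81 [0.6313 0.1046 0.041 ] [295. 169.]
top mount_1 0.66 [ 0.3555 -0.032   0.0347] [346. 274.]
top mount_1 0.6 [ 0.6449 -0.1801  0.0384] [400. 165.]
top tray 0.89 [ 0.4947 -0.3462  0.0084] [462. 222.]
top tray 0.2 [0.7514 0.2681 0.0404] [236. 127.]
top bin 0.76 [0.479  0.3607 0.0072] [199. 227.]
top chassis 0.97 [0.5676 0.0238 0.0085] [325. 195.]
top capacitor 0.74 [ 0.6481 -0.0444  0.0621] [350. 161.]
top capacitor 0.43 [ 0.8055 -0.0133  0.0452] [338. 108.]
scene mount_1 0.96 [0.5037 0.1112 0.0385] [360. 206.]
scene mount_1 0.88 [0.6416 0.1128 0.0408] [322. 235.]
scene mount_1 0.84 [ 0.6555 -0.1657  0.0377] [250. 181.]
scene mount_1 0.75 [0.8012 0.1488 0.0314] [280. 286.]
scene mount_1 0.68 [ 0.3715 -0.021   0.0334] [357. 161.]
scene mount_1 0.67 [ 0.5181 -0.0377  0.0482] [317. 178.]
scene tray 0.7 [ 0.5023 -0.3477  0.0041] [257. 139.]
scene bin 0.64 [0.4905 0.3487 0.005 ] [437. 266.]
scene chassis 0.92 [0.5921 0.0357 0.0032] [316. 217.]
scene capacitor 0.49 [ 0.6622 -0.036   0.0475] [277. 205.]
```

View pics/top0.png

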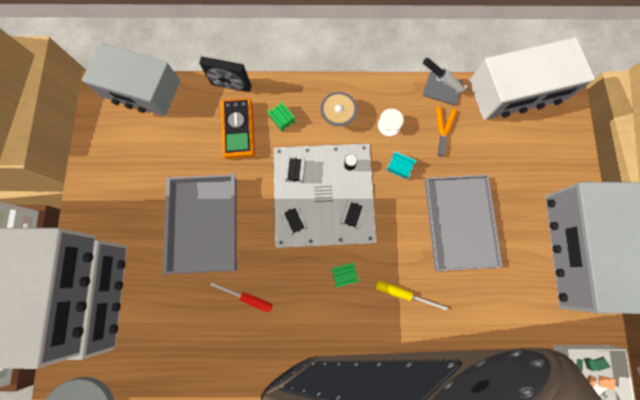

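View pics/scene0.png

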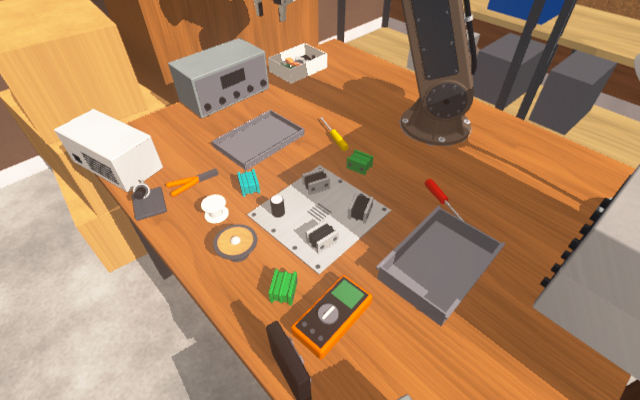

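Top view: the real mounts (black rubber, steel plates, on the chassis) are at (295,169), (294,220) and (353,216). Possible confusions:
- green look-alikes at (281,117) and (345,275)
- turquoise look-alike at (402,165)
- capacitor at (350,161)

The tray is at (462,222) and the bin at (199,227).

```bash
cat >> h.py <<'E'
np.set_printoptions(precision=4,suppress=True)
def rows(target,yaw=None,nmin=1,step=38.,ang=.115):
    """tool rows from the present pose to target (m) and yaw, tool pointing down"""
    s=telemetry.get_state(); p=np.array(s["eef_pos"]); y=s["ee_rot"][2]
    yaw=y if yaw is None else yaw
    a=-((yaw-y+np.pi)%(2*np.pi)-np.pi); d=(np.array(target)-p)*1e3
    n=max(nmin,int(np.ceil(max(np.linalg.norm(d)/step,abs(a)/ang))))
    print("t %.2f pos"%s["t"],p,"yaw %.3f"%y,"n",n)
    for i in range(n):
        yy=y-a*i/n; c,sn=np.cos(yy),np.sin(yy); e=d/n
        print([float(round(v,1)) for v in (e[0]*c+e[1]*sn, e[0]*sn-e[1]*c, -e[2])]+[round(float(a/n),3)])
E
python3 - <<'E'
from h import *
im=eyes.grab_frame("top")
big=cv2.resize(im[130:260,260:390],None,fx=4.6,fy=4.6,interpolation=cv2.INTER_CUBIC)
cv2.imwrite("pics/crop0.png",big[:,:,::-1])
C={}
for c in("top","scene"):
    if c=="scene": eyes.grab_frame(c)
    for n in("tray","bin"):
        m=trace(c,n)[0]["mask"].astype(np.uint8)
        ct=max(cv2.findContours(m,0,1)[0],key=cv2.contourArea)
        hull=cv2.convexHull(ct); e=2
        while len(q:=cv2.approxPolyDP(hull,e,True))>4: e+=.5
        C[c,n]=q[:,0].astype(float)
        print(c,n,C[c,n].tolist())
        if c=="top":
            z={"tray":.024,"bin":.05}[n]
            r=cv2.minAreaRect(np.array([atz("top",p[0],z)[:2] for p in ct],np.float32)); print(n,r)
for n in("tray","bin"):
    for p in C["top",n]:
        best=[]
        for q in C["scene",n]:
            X=tri([("top",p),("scene",q)]); err=max(np.linalg.norm(proj("top",X)[0]-p),np.linalg.norm(proj("scene",X)[0]-q)); best.append((round(err,1),X))
        print(n,p,min(best,key=lambda b:b[0]))
K,R,t=cam("wrist"); s=telemetry.get_state(); print(K, "cam", -R.T@t-s["eef_pos"], "axis", R[2], "xaxis",R[0])
rows([.50,.02,.30],-np.pi)
E
```

```text
top tray [[487.0, 175.0], [500.0, 266.0], [436.0, 270.0], [425.0, 179.0]]
tray ((0.4911486804485321, -0.3403414189815521), (0.25195732712745667, 0.18023888766765594), 3.2948691844940186)
top bin [[233.0, 174.0], [236.0, 269.0], [163.0, 275.0], [166.0, 177.0]]
bin ((0.4840966463088989, 0.3457852303981781), (0.2583808898925781, 0.19093719124794006), 2.9686291217803955)
scene tray [[303.0, 129.0], [247.0, 170.0], [212.0, 145.0], [270.0, 110.0]]
scene bin [[438.0, 208.0], [503.0, 244.0], [441.0, 325.0], [378.0, 279.0]]
tray [487. 175.] (np.float64(0.8), array([ 0.625 , -0.4272,  0.0028]))
tray [500. 266.] (np.float64(0.3), array([ 0.3767, -0.4345,  0.0195]))
tray [436. 270.] (np.float64(0.7), array([ 0.3668, -0.268 ,  0.0189]))
tray [425. 179.] (np.float64(1.3), array([ 0.6131, -0.2536, -0.0009]))
bin [233. 174.] (np.float64(0.7), array([0.6238, 0.2779, 0.0133]))
bin [236. 269.] (np.float64(1.4), array([0.3647, 0.2521, 0.0386]))
bin [163. 275.] (np.float64(0.7), array([0.3517, 0.4306, 0.0431]))
bin [166. 177.] (np.float64(3.5), array([0.6153, 0.4489, 0.0265]))
[[283.8972   0.     319.496 ]
 [  0.     283.8972 198.4844]
 [  0.       0.       1.    ]] cam [-0.082  -0.0222  0.1848] axis [ 0.2992  0.0827 -0.9506] xaxis [-0.2639  0.9645  0.0008]
t 0.90 pos [ 0.1786 -0.6509  0.1999] yaw -2.874 n 20
[-24.4, 28.1, -5.0, 0.013]
[-24.0, 28.4, -5.0, 0.013]
[-23.6, 28.7, -5.0, 0.013]
[-23.2, 29.1, -5.0, 0.013]
[-22.8, 29.4, -5.0, 0.013]
[-22.4, 29.7, -5.0, 0.013]
[-22.0, 30.0, -5.0, 0.013]
[-21.6, 30.3, -5.0, 0.013]
[-21.2, 30.5, -5.0, 0.013]
[-20.8, 30.8, -5.0, 0.013]
[-20.4, 31.1, -5.0, 0.013]
[-20.0, 31.4, -5.0, 0.013]
[-19.6, 31.6, -5.0, 0.013]
[-19.1, 31.9, -5.0, 0.013]
[-18.7, 32.1, -5.0, 0.013]
[-18.3, 32.4, -5.0, 0.013]
[-17.8, 32.6, -5.0, 0.013]
[-17.4, 32.9, -5.0, 0.013]
[-17.0, 33.1, -5.0, 0.013]
[-16.5, 33.3, -5.0, 0.013]
```

View pics/crop0.png

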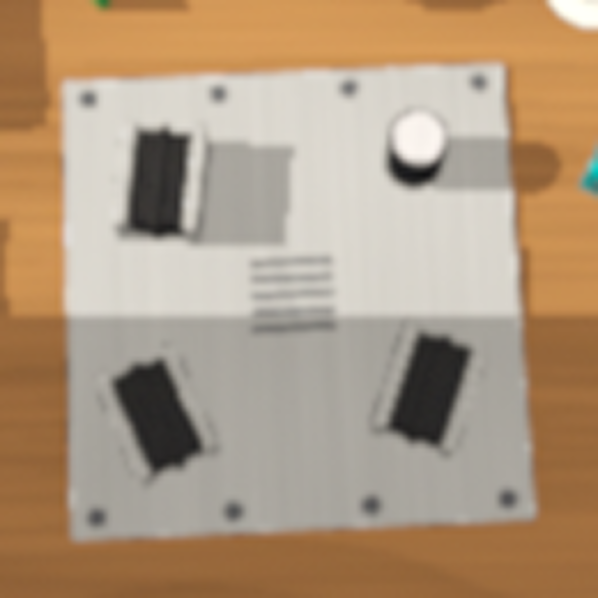

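The crop confirms three black-rubber, steel-plated mounts at crop pixels (163,182), (160,413) and (428,390), with the capacitor at (417,145). Next I move over the chassis.

Request:
servo_tool([
  [[-21,31,0,0.013],[-21,31,0,0.013],[-21,31,0,0.013],[-21,31,0,0.013],[-21,31,0,0.013],[-21,31,0,0.013],[-21,31,0,0.013],[-21,31,0,0.013],[-21,31,0,0.013],[-21,31,0,0.013]],
], claw=-1, grip_force=20)

```text
t: 1.73
eef_pos: [0.3198, -0.3027, 0.2002]
ee_rot: [-3.141, 0.001, -3.005]
force: [0.7, -0.1, -0.9]
width: 0.0875
gripper_force: 0.0
```

Request:
servo_tool([
  [[-21,31,0,0.013],[-21,31,0,0.013],[-21,31,0,0.013],[-21,31,0,0.013],[-21,31,0,0.013],[-21,31,0,0.013],[-21,31,0,0.013],[-21,31,0,0.013],[-21,31,0,0.013],[-21,31,0,0.013]],
])

```text
t: 2.57
eef_pos: [0.5048, 0.0231, 0.2003]
ee_rot: [3.141, 0.001, -3.134]
force: [0.7, -1.0, 0.2]
width: 0.0874
gripper_force: 0.0
```

```bash
cat >> h.py <<'E'
def mounts(ztop=.046):
    "mount masks in the newest wrist picture -> centre and axis at ztop"
    for d in trace("wrist","mount_1"):
        m=d["mask"].astype(np.uint8); ct=max(cv2.findContours(m,0,1)[0],key=cv2.contourArea)
        M=cv2.moments(ct)
        if M["m00"]<50: continue
        g=np.array([atz("wrist",p[0],ztop)[:2] for p in ct],np.float32)
        r=cv2.minAreaRect(g)
        print("mask",round(d["conf"],2),"px",round(M["m10"]/M["m00"]),round(M["m01"]/M["m00"]),"rect",np.round(r[0],4),np.round(r[1],4),round(r[2],1))
E
python3 - <<'E'
from h import *
print(telemetry.get_state()["eef_pos"],telemetry.get_state()["ee_rot"])
save("wrist","w1.png")
mounts()
for d in recognise("wrist","mount_1"): print(round(d["conf"],2),d["position"],proj("wrist",d["position"])[0].round())
E
```

```text
[0.5048 0.0231 0.2003] [ 3.1412  0.0009 -3.1338]
mask 0.94 px 374 259 rect [0.6153 0.103 ] [0.0534 0.0603] 89.0
mask 0.81 px 275 42 rect [ 0.3592 -0.0239] [0.0528 0.0616] 14.5
mask 0.69 px 385 167 rect [0.4934 0.1052] [0.0707 0.0517] 25.3
mask 0.63 px 393 327 rect [0.7327 0.1344] [0.0261 0.0253] 44.3
mask 0.61 px 186 254 rect [ 0.6076 -0.1559] [0.0441 0.0305] 39.6
mask 0.29 px 174 13 rect [ 0.327  -0.1355] [0.0886 0.0234] 71.5
0.94 [0.4863, 0.1061, 0.0445] [388. 164.]
0.89 [0.6313, -0.1647, 0.0106] [191. 255.]
0.88 [0.3533, -0.0274, 0.0354] [274.  41.]
0.73 [0.6154, 0.0972, 0.0378] [372. 256.]
0.63 [0.5067, -0.0517, 0.0437] [259. 179.]
```

View pics/w1.png

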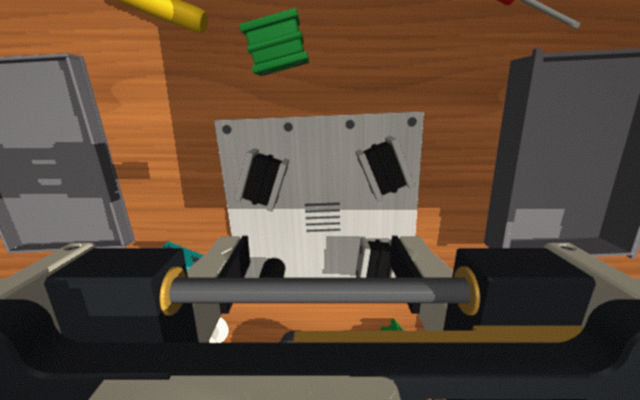

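The wrist view shows mount B at (385,167), mount C at (263,179) and mount A half hidden behind the fingers at (374,259). The green look-alike is at (274,42). Next I fit a box pose to the masks from all the views, with its height left free.

```bash
cat > fit.py <<'E'
from h import *
from scipy.optimize import minimize
X,Y,Z=np.meshgrid([-.032,.032],[-.025,.025],[0,.04]); BOX=np.c_[X.ravel(),Y.ravel(),Z.ravel()]
def hullmask(pts,S=4):
    m=np.zeros((400*2,640*2),np.uint8); cv2.fillConvexPoly(m,cv2.convexHull((pts*2*16+16).astype(np.int32).reshape(-1,1,2)),1,shift=4); return m
def masks(c,name="mount_1"): return [d["mask"].astype(np.uint8) for d in trace(c,name)]
def fit(guess,views,ms):
    obs=[]
    for c in views:
        u=proj(c,[guess[0],guess[1],.03])[0]; best=None
        for m in ms[c]:
            ys,xs=np.nonzero(m)
            if len(xs)<30: continue
            d=np.hypot(xs.mean()-u[0],ys.mean()-u[1])
            if best is None or d<best[0]: best=(d,np.c_[xs,ys])
        if best is None or best[0]>25: print("no",c); continue
        obs.append((c,hullmask(np.r_[best[1]-.5,best[1]+.5,best[1]+[.5,-.5],best[1]+[-.5,.5]].astype(float)),cam(c)))
    def cost(p):
        r=0; cs,sn=np.cos(p[2]),np.sin(p[2]); P=BOX@np.array([[cs,-sn,0],[sn,cs,0],[0,0,1]]).T+[p[0],p[1],p[3]]
        for c,m,(K,R,t) in obs:
            q=(K@(R@P.T+t[:,None])).T; h=hullmask(q[:,:2]/q[:,2:]); r+=1-(m&h).sum()/max(1,(m|h).sum())
        return r/len(obs)
    p0=np.array([*guess,.006]); sim=np.vstack([p0]+[p0+np.eye(4)[i]*[.008,.008,.15,.008][i] for i in range(4)])
    r=minimize(cost,p0,method="Nelder-Mead",options=dict(initial_simplex=sim,xatol=1e-4,fatol=1e-4))
    print("fit",[o[0] for o in obs],r.x,"yaw %.1f deg"%np.degrees(r.x[2]),"1-IoU %.3f"%r.fun); return r.x
E
python3 - <<'E'
from fit import *
ms={}
for c in("wrist","top","scene"): eyes.grab_frame(c); ms[c]=masks(c)
for n,g,v in(("A",(.63,.105,-.1),("top","scene")),("B",(.493,.105,.44),("wrist","top","scene")),("C",(.505,-.05,-.4),("wrist","top","scene"))):
    print(n); fit(g,v,ms)
    if n!="A": fit(g,("wrist",),ms)
E
```

```text
A
no top
fit ['scene'] [ 0.6369  0.1061 -0.1057  0.0028] yaw -6.1 deg 1-IoU 0.056
B
fit ['wrist', 'top', 'scene'] [0.4948 0.1047 0.4493 0.0008] yaw 25.7 deg 1-IoU 0.156
fit ['wrist'] [0.4955 0.1041 0.4255 0.0018] yaw 24.4 deg 1-IoU 0.040
C
fit ['wrist', 'top', 'scene'] [ 0.5105 -0.053  -0.2975  0.0005] yaw -17.0 deg 1-IoU 0.200
fit ['wrist'] [ 0.5083 -0.0523 -0.3257  0.0101] yaw -18.7 deg 1-IoU 0.040
```

```bash
python3 - <<'E'
from h import *
rows([.4955,.104,.10],-2.716,nmin=6)
E
```

```text
t 3.02 pos [0.5038 0.0203 0.2002] yaw -3.135 n 6
[1.3, 14.0, 16.7, -0.07]
[0.3, 14.0, 16.7, -0.07]
[-0.7, 14.0, 16.7, -0.07]
[-1.6, 13.9, 16.7, -0.07]
[-2.6, 13.8, 16.7, -0.07]
[-3.6, 13.6, 16.7, -0.07]
```

Request:
servo_tool([
  [[1,14,17,-0.07],[0,14,17,-0.07],[-1,14,17,-0.07],[-2,14,17,-0.07],[-3,14,17,-0.07],[-3.5,13.5,15,-0.07],[0,0,15,0],[0,0,15,0],[0,0,5,0],[0,0,0,0]],
])

```text
t: 3.85
eef_pos: [0.4964, 0.1043, 0.064]
ee_rot: [-3.141, -0.002, -2.715]
force: [-0.1, -0.7, -0.0]
width: 0.0876
gripper_force: 0.0
```

```bash
python3 - <<'E'
from fit import *
rows([.4955,.104,.013],-2.716)
save("wrist","w2.png")
g=fit((.4955,.104,.43),("wrist",),{"wrist":masks("wrist")})
E
```

```text
t 3.85 pos [0.4964 0.1043 0.064 ] yaw -2.715 n 2
[0.5, 0.1, 25.5, 0.001]
[0.5, 0.0, 25.5, 0.001]
fit ['wrist'] [0.4962 0.1062 0.4368 0.0076] yaw 25.0 deg 1-IoU 0.021
```

View pics/w2.png

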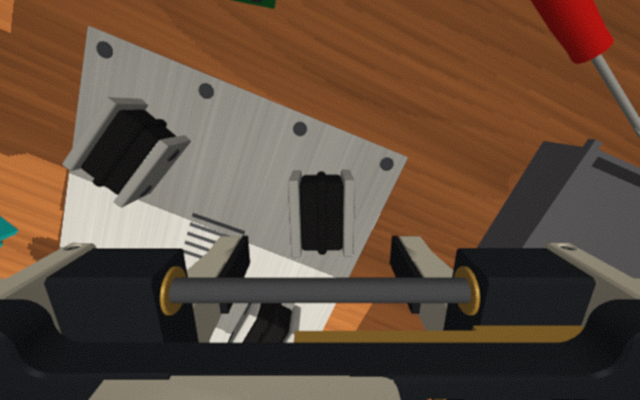

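The mount is at (321,212), square and centred between the fingers. I go down.

Request:
servo_tool([
  [[0,1,13,0],[0,1,13,0],[0,0,13,0],[0,0,12,0],[0,0,0,0],[0,0,0,0],[0,0,0,0],[0,0,0,0],[0,0,0,0],[0,0,0,0]],
], claw=-0.4)

```text
t: 4.78
eef_pos: [0.4968, 0.1074, 0.0145]
ee_rot: [3.141, 0.001, -2.714]
force: [0.2, 1.0, 0.3]
width: 0.0615
gripper_force: 0.0
```

Request:
servo_tool([
  [[0,0,0,0],[0,0,0,0],[0,0,0,0],[0,0,0,0],[0,0,0,0],[0,0,0,0],[0,0,0,0],[0,0,0,0],[0,0,0,0],[0,0,0,0]],
], claw=1, grip_force=20)

```text
t: 5.62
eef_pos: [0.4966, 0.1072, 0.014]
ee_rot: [-3.142, 0.0, -2.714]
force: [0.7, -1.8, 4.7]
width: 0.0426
gripper_force: 20.0
```

Request:
servo_tool([
  [[0,0,-15,0],[0,0,-25,0],[0,0,-25,0],[0,0,-25,0],[0,0,-20,0],[0,0,0,0.07],[0,0,0,0.1],[0,0,0,0.1],[0,0,0,0.1],[0,0,0,0]],
])

```text
t: 6.45
eef_pos: [0.4956, 0.107, 0.1231]
ee_rot: [-3.142, -0.002, -3.089]
force: [0.8, -0.4, -2.3]
width: 0.0426
gripper_force: 20.0
```

```bash
python3 - <<'E'
from h import *
s=telemetry.get_state(); print(s["width"],s["gripper_force"])
rows([.408,.342,.12],-3.089)
im=eyes.grab_frame("wrist"); 
for n in("bin",):
    for d in trace("wrist",n)[:1]:
        m=d["mask"].astype(np.uint8); ct=max(cv2.findContours(m,0,1)[0],key=cv2.contourArea)
        print(d["conf"],cv2.boundingRect(ct))
        g=np.array([atz("wrist",p[0],.05)[:2] for p in ct],np.float32); print(cv2.minAreaRect(g))
        print(cv2.approxPolyDP(cv2.convexHull(g),.006,True)[:,0])
E
```

```text
0.04257825535554618 19.988183677196503
t 6.45 pos [0.4956 0.107  0.1231] yaw -3.089 n 7
[10.7, 34.2, 0.4, 0.0]
[10.7, 34.2, 0.4, 0.0]
[10.7, 34.2, 0.4, 0.0]
[10.7, 34.2, 0.4, 0.0]
[10.7, 34.2, 0.4, 0.0]
[10.7, 34.2, 0.4, 0.0]
[10.7, 34.2, 0.4, 0.0]
0.96 (451, 52, 189, 226)
((0.4612821042537689, 0.33729344606399536), (0.21320883929729462, 0.20071707665920258), 3.6335816383361816)
[[0.3715 0.2335]
 [0.5352 0.2428]
 [0.5693 0.3178]
 [0.5605 0.4433]
 [0.3576 0.3629]
 [0.36   0.2506]]
```

Mount B gives 7.4 mm, so it goes to the bin, which is also within the allowed margin. I carry it over.

Request:
servo_tool([
  [[9.4,30,0,0],[9.4,30,0,0],[9.4,30,0,0],[9.4,30,0,0],[9.4,30,0,0],[9.4,30,0,0],[9.4,30,0,0],[9.2,29,0,0],[0,0,0,0],[0,0,0,0]],
])

```text
t: 7.38
eef_pos: [0.4069, 0.3427, 0.1233]
ee_rot: [-3.141, -0.001, -3.078]
force: [-0.5, -0.7, -2.1]
width: 0.043
gripper_force: 20.0
```

```bash
python3 - <<'E'
from h import *
rows([.408,.342,.013],-3.089)
save("wrist","w3.png")
E
```

```text
t 7.38 pos [0.4069 0.3427 0.1233] yaw -3.078 n 3
[-0.4, -0.2, 36.8, 0.004]
[-0.4, -0.2, 36.8, 0.004]
[-0.4, -0.2, 36.8, 0.004]
```

View pics/w3.png

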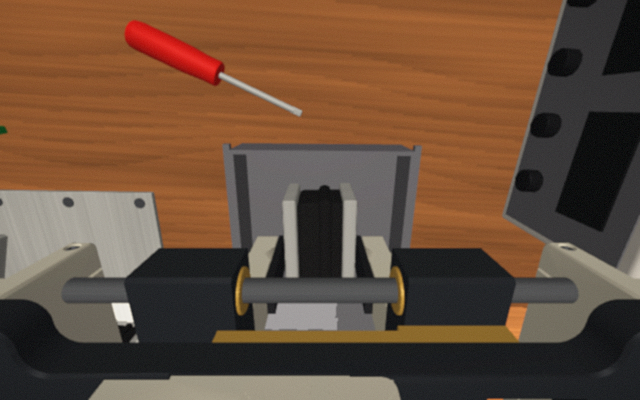

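The mount hangs at (320,235) between the bin's long walls at u=230 and u=418; the near wall's rim is at v≈147. I check the rim's position before lowering.

```bash
python3 - <<'E'
from h import *
for p in((225,145),(420,147),(232,240),(415,225)): print(p,atz("wrist",p,.05),atz("top",(0,0),.05)[2])
for p in((163,275),(236,269)): print("top",atz("top",p,.05))
E
```

```text
(225, 145) [0.3608 0.2538 0.05  ] 0.050000000000000044
(420, 147) [0.3519 0.4295 0.05  ] 0.050000000000000044
(232, 240) [0.4553 0.2568 0.05  ] 0.050000000000000044
(415, 225) [0.428  0.4376 0.05  ] 0.050000000000000044
top [0.3509 0.4291 0.05  ]
top [0.3662 0.2466 0.05  ]
```

Request:
servo_tool([
  [[0,0,25,0],[0,0,25,0],[0,0,25,0],[0,0,15,0],[0,0,10,0],[0,0,5,0],[0,0,3,0],[0,0,1,0],[0,0,0,0],[0,0,0,0]],
])

```text
t: 8.27
eef_pos: [0.4081, 0.342, 0.0157]
ee_rot: [3.14, 0.001, -3.084]
force: [-1.2, -0.1, -1.4]
width: 0.0426
gripper_force: 20.0
```

Request:
servo_tool([
  [[0,0,1,0],[0,0,1,0],[0,0,0.5,0],[0,0,0,0],[0,0,0,0],[0,0,0,0],[0,0,0,0],[0,0,0,0],[0,0,0,0],[0,0,0,0]],
])

```text
t: 9.1
eef_pos: [0.4078, 0.3414, 0.0124]
ee_rot: [3.142, 0.0, -3.084]
force: [0.1, 0.1, -2.9]
width: 0.0423
gripper_force: 20.0
```

Request:
servo_tool([
  [[0,0,0,0],[0,0,0,0],[0,0,0,0],[0,0,0,0],[0,0,0,0],[0,0,0,0],[0,0,-10,0],[0,0,-25,0],[0,0,-30,0],[0,0,-35,0]],
], claw=-0.55)

```text
t: 9.93
eef_pos: [0.4071, 0.3404, 0.1131]
ee_rot: [-3.139, -0.002, -3.084]
force: [0.0, 0.7, -1.0]
width: 0.0677
gripper_force: 0.0
```

```bash
python3 - <<'E'
from fit import *
eyes.grab_frame("wrist")
fit((.408,.342,.05),("wrist",),{"wrist":masks("wrist")})
rows([.57,.106,.15],-np.pi-.1057)
E
```

```text
fit ['wrist'] [0.4105 0.3467 0.067  0.0059] yaw 3.8 deg 1-IoU 0.022
t 10.03 pos [0.4102 0.3445 0.1188] yaw -3.083 n 8
[-18.2, -30.9, -3.9, 0.021]
[-18.8, -30.6, -3.9, 0.021]
[-19.4, -30.2, -3.9, 0.021]
[-20.1, -29.8, -3.9, 0.021]
[-20.7, -29.3, -3.9, 0.021]
[-21.3, -28.9, -3.9, 0.021]
[-21.9, -28.5, -3.9, 0.021]
[-22.4, -28.0, -3.9, 0.021]
```

B sits flat in the bin. Next is mount A.

Request:
servo_tool([
  [[-23.5,-27.5,0,0.016],[-24,-27.5,0,0.016],[-24,-27,0,0.016],[-24.5,-27,0,0.016],[-25,-26.5,0,0.016],[-25,-26,0,0.016],[-25.5,-25.5,0,0.016],[-26,-25,0,0.016],[-26.5,-25,0,0.016],[-26.5,-24,0,0.02]],
], claw=-1)

```text
t: 10.87
eef_pos: [0.6559, 0.0751, 0.1132]
ee_rot: [3.141, 0.001, 3.035]
force: [0.7, 1.3, -0.1]
width: 0.0879
gripper_force: 0.0
```

Request:
servo_tool([
  [[0,0,17,0],[0,0,17,0],[0,0,17,0],[0,0,4,0],[0,0,0,0],[0,0,0,0],[0,0,0,0],[0,0,0,0],[0,0,0,0],[0,0,0,0]],
])

```text
t: 11.7
eef_pos: [0.6551, 0.077, 0.0582]
ee_rot: [3.141, 0.001, 3.036]
force: [-1.0, 0.4, 0.8]
width: 0.0878
gripper_force: 0.0
```

```bash
python3 - <<'E'
from fit import *
save("wrist","w4.png")
g=fit((.637,.106,-.106),("wrist",),{"wrist":masks("wrist")})
rows([g[0],g[1],.014],-np.pi+g[2],nmin=4)
E
```

```text
fit ['wrist'] [ 0.6342  0.106  -0.102   0.0064] yaw -5.8 deg 1-IoU 0.029
t 11.80 pos [0.6549 0.0768 0.0578] yaw 3.036 n 4
[5.9, 6.7, 11.0, -0.001]
[5.9, 6.7, 11.0, -0.001]
[5.9, 6.7, 11.0, -0.001]
[5.9, 6.7, 11.0, -0.001]
```

View pics/w4.png

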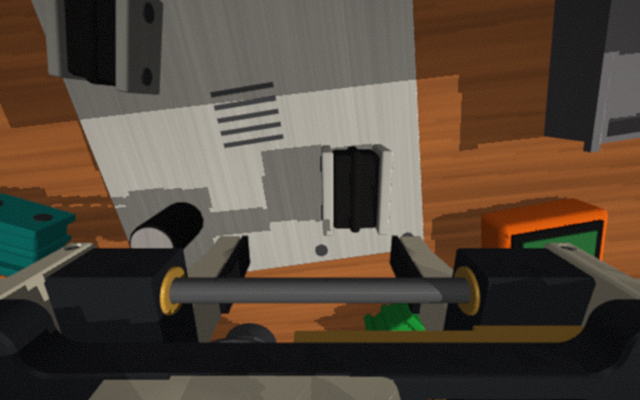

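My tenth row overshot, so mount A at (355,190) sits off the finger centre. I shift sideways first, then go down.

Request:
servo_tool([
  [[8,9,0,0],[8,9,0,0],[7.5,9,0,0],[0,0,0,0],[0,0,11,0],[0,0,11,0],[0,0,11,0],[0,0,11,0],[0,0,0,0],[0,0,0,0]],
])

```text
t: 12.63
eef_pos: [0.6335, 0.1054, 0.0118]
ee_rot: [-3.14, -0.002, 3.035]
force: [-0.5, -0.8, -0.1]
width: 0.0877
gripper_force: 0.0
```

Request:
servo_tool([
  [[0,0,0,0],[0,0,0,0],[0,0,0,0],[0,0,0,0],[0,0,0,0],[0,0,0,0],[0,0,0,0],[0,0,0,0],[0,0,0,0],[0,0,0,0]],
], claw=1)

```text
t: 13.47
eef_pos: [0.6345, 0.1061, 0.0136]
ee_rot: [3.141, 0.0, 3.035]
force: [-0.8, -0.1, 3.1]
width: 0.039
gripper_force: 19.9
```

Request:
servo_tool([
  [[0,0,0,0],[0,0,0,0],[0,0,0,0],[0,0,0,0],[0,0,0,0],[0,0,-15,0],[0,0,-25,0],[0,0,-25,0],[0,0,-25,0],[0,0,-20,0]],
])

```text
t: 14.3
eef_pos: [0.6338, 0.106, 0.1242]
ee_rot: [-3.141, -0.001, 3.035]
force: [0.2, 0.2, -3.0]
width: 0.0385
gripper_force: 19.9
```

Mount A gives about 11 mm, so it goes to the tray.

```bash
python3 - <<'E'
from h import *
rows([.567,-.336,.12],-3.084,nmin=13)
E
```

```text
t 14.30 pos [0.6338 0.106  0.1242] yaw 3.035 n 13
[1.5, -34.4, 0.3, -0.013]
[1.9, -34.3, 0.3, -0.013]
[2.4, -34.3, 0.3, -0.013]
[2.8, -34.3, 0.3, -0.013]
[3.2, -34.2, 0.3, -0.013]
[3.7, -34.2, 0.3, -0.013]
[4.1, -34.1, 0.3, -0.013]
[4.5, -34.1, 0.3, -0.013]
[5.0, -34.0, 0.3, -0.013]
[5.4, -34.0, 0.3, -0.013]
[5.8, -33.9, 0.3, -0.013]
[6.2, -33.8, 0.3, -0.013]
[6.7, -33.7, 0.3, -0.013]
```

Request:
servo_tool([
  [[1.5,-34.4,0,-0.013],[2,-34.3,0,-0.013],[2.4,-34.3,0,-0.013],[2.8,-34.3,0,-0.013],[3.2,-34.2,0,-0.013],[3.7,-34.2,0,-0.013],[4.1,-34.1,0,-0.013],[4.5,-34.1,0,-0.013],[5,-34,0,-0.013],[5.4,-34,0,-0.013]],
])

```text
t: 15.13
eef_pos: [0.582, -0.2353, 0.1223]
ee_rot: [3.141, -0.002, -3.117]
force: [1.5, 0.5, -2.3]
width: 0.0386
gripper_force: 19.9
```

Request:
servo_tool([
  [[5.8,-34,0,-0.013],[6.2,-34,0,-0.013],[6.7,-33.5,0,-0.013],[0,0,0,0],[0,0,10,0],[0,0,10,0],[0,0,10,0],[0,0,0,0],[0,0,0,0],[0,0,0,0]],
])

```text
t: 15.97
eef_pos: [0.5688, -0.3354, 0.0933]
ee_rot: [-3.142, -0.0, -3.077]
force: [0.8, -0.3, -2.9]
width: 0.0385
gripper_force: 19.9
```

```bash
python3 - <<'E'
from h import *
save("wrist","w5.png"); rows([.567,-.336,.014],-3.084)
P=[]
for n,o,y in(("tray",(.491,-.3403,0),.0576),):
    R=np.array([[np.cos(y),-np.sin(y),0],[np.sin(y),np.cos(y),0],[0,0,1]])
    for x,yy,z in((-.125,-.085,.024),(-.125,.085,.024),(.125,.085,.024),(.125,-.085,.024)): print("pred corner px",proj("wrist",R@[x,yy,z]+o)[0].round())
E
```

```text
t 16.02 pos [ 0.569  -0.3356  0.0937] yaw -3.078 n 3
[0.7, -0.1, 26.6, 0.002]
[0.7, -0.1, 26.6, 0.002]
[0.7, -0.1, 26.6, 0.002]
pred corner px [203. -67.]
pred corner px [438. -65.]
pred corner px [404. 245.]
pred corner px [233. 245.]
```

View pics/w5.png

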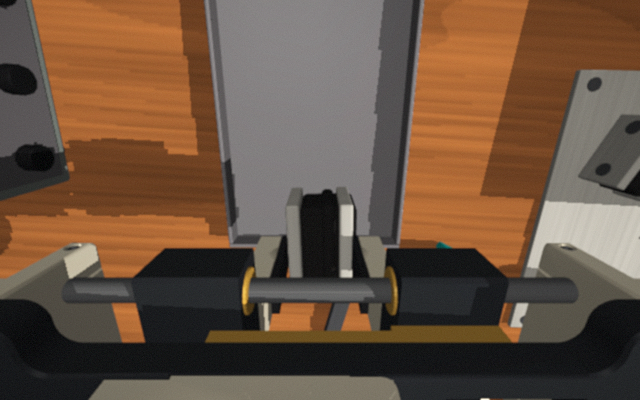

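The tray's far corners are at (230,245) and (400,245), within about 4 px of the prediction, and the mount at (320,235) is over the slot. I lower it.

Request:
servo_tool([
  [[1,-3,20,0],[0,0,20,0],[0,0,15,0],[0,0,12,0],[0,0,7,0],[0,0,4,0],[0,0,2,0],[0,0,1,0],[0,0,0,0],[0,0,0,0]],
])

```text
t: 16.85
eef_pos: [0.5681, -0.3394, 0.0132]
ee_rot: [-3.141, 0.001, -3.079]
force: [0.1, 0.0, -2.7]
width: 0.039
gripper_force: 19.9
```

Request:
servo_tool([
  [[0,0,0,0],[0,0,0,0],[0,0,0,0],[0,0,0,0],[0,0,0,0],[0,0,0,0],[0,0,-10,0],[0,0,-25,0],[0,0,-30,0],[0,0,-35,0]],
], claw=-0.55)

```text
t: 17.68
eef_pos: [0.5666, -0.339, 0.1129]
ee_rot: [3.141, -0.002, -3.079]
force: [1.3, 0.3, 1.0]
width: 0.0678
gripper_force: 0.0
```

```bash
python3 - <<'E'
from fit import *
eyes.grab_frame("wrist")
fit((.567,-.338,.05),("wrist",),{"wrist":masks("wrist")})
rows([.508,-.052,.113],-np.pi-.33)
E
```

```text
fit ['wrist'] [ 0.5744 -0.3402  0.0628  0.0106] yaw 3.6 deg 1-IoU 0.027
t 17.78 pos [ 0.5713 -0.3411  0.1201] yaw -3.078 n 8
[5.6, 36.6, 0.9, 0.049]
[7.4, 36.2, 0.9, 0.049]
[9.2, 35.8, 0.9, 0.049]
[10.9, 35.3, 0.9, 0.049]
[12.6, 34.8, 0.9, 0.049]
[14.3, 34.1, 0.9, 0.049]
[16.0, 33.4, 0.9, 0.049]
[17.6, 32.5, 0.9, 0.049]
```

Request:
servo_tool([
  [[6,36.5,0,0.049],[7.5,36,0,0.049],[9,36,0,0.049],[11,35,0,0.049],[12.5,35,0,0.049],[14.5,34,0,0.049],[16,33.5,0,0.049],[17.5,32.5,0,0.049],[0,0,0,0],[0,0,0,0]],
], claw=-1)

```text
t: 18.62
eef_pos: [0.5042, -0.0485, 0.1135]
ee_rot: [3.141, 0.002, 2.816]
force: [-0.0, -0.9, 0.1]
width: 0.0877
gripper_force: 0.0
```

Request:
servo_tool([
  [[0,0,15,0],[0,0,15,0],[0,0,15,0],[0,0,5,0],[0,0,0,0],[0,0,0,0],[0,0,0,0],[0,0,0,0],[0,0,0,0],[0,0,0,0]],
])

```text
t: 19.45
eef_pos: [0.5044, -0.0504, 0.0629]
ee_rot: [3.141, 0.001, 2.812]
force: [-0.0, -0.3, -0.2]
width: 0.0877
gripper_force: 0.0
```

```bash
python3 - <<'E'
from fit import *
save("wrist","w6.png")
g=fit((.508,-.052,-.33),("wrist",),{"wrist":masks("wrist")})
rows([g[0],g[1],.014],-np.pi+g[2],nmin=4)
eyes.grab_frame("scene"); eyes.grab_frame("top")
ms={c:masks(c) for c in("top","scene")}
for c in ms:
  for q in ((.57,-.34,.06),(.41,.346,.06)): print(q[:2]); fit(q,(c,),ms)
E
```

```text
fit ['wrist'] [ 0.5103 -0.0506 -0.3306  0.006 ] yaw -18.9 deg 1-IoU 0.019
t 19.55 pos [ 0.5041 -0.0504  0.0627] yaw 2.812 n 4
[-1.5, 0.4, 12.2, 0.0]
[-1.5, 0.4, 12.2, 0.0]
[-1.5, 0.4, 12.2, 0.0]
[-1.5, 0.4, 12.2, 0.0]
(0.57, -0.34)
fit ['top'] [ 0.567  -0.3378  0.0708  0.0034] yaw 4.1 deg 1-IoU 0.042
(0.41, 0.346)
fit ['top'] [ 0.4023  0.348  -0.0071 -0.0147] yaw -0.4 deg 1-IoU 0.145
(0.57, -0.34)
fit ['scene'] [ 0.5708 -0.3342  0.0579  0.0047] yaw 3.3 deg 1-IoU 0.063
(0.41, 0.346)
fit ['scene'] [0.4131 0.3425 0.0385 0.0066] yaw 2.2 deg 1-IoU 0.122
```

View pics/w6.png

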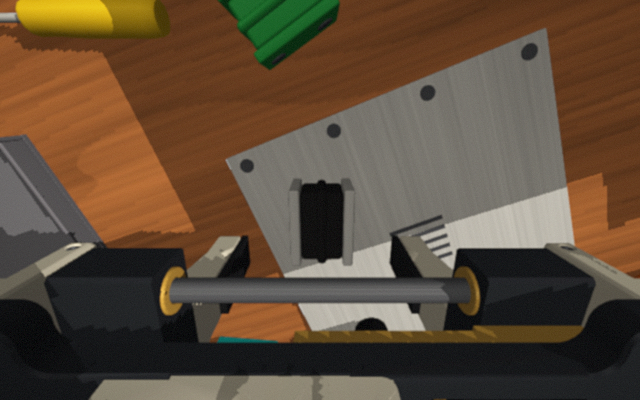

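Mount C at (320,220) is centred between the fingers. I descend and squeeze.

Request:
servo_tool([
  [[-1.5,0,12,0],[-1.5,0,12,0],[-1.5,0,12,0],[-1.5,0,12,0],[0,0,0,0],[0,0,0,0],[0,0,0,0],[0,0,0,0],[0,0,0,0],[0,0,0,0]],
], claw=-0.4)

```text
t: 20.58
eef_pos: [0.51, -0.0523, 0.015]
ee_rot: [3.141, 0.001, 2.813]
force: [0.4, 0.1, 0.7]
width: 0.061
gripper_force: 0.0
```

Request:
servo_tool([
  [[0,0,0,0],[0,0,0,0],[0,0,0,0],[0,0,0,0],[0,0,0,0],[0,0,0,0],[0,0,0,0],[0,0,0,0],[0,0,0,0],[0,0,0,0]],
], claw=1)

```text
t: 21.42
eef_pos: [0.51, -0.0523, 0.0146]
ee_rot: [3.141, 0.001, 2.813]
force: [-0.3, 0.2, 5.1]
width: 0.0385
gripper_force: 20.0
```

Request:
servo_tool([
  [[0,0,0,0],[0,0,0,0],[0,0,0,0],[0,0,0,0],[0,0,0,0],[0,0,-15,0],[0,0,-25,0],[0,0,-25,0],[0,0,-25,0],[0,0,-20,0]],
])

```text
t: 22.25
eef_pos: [0.5091, -0.0525, 0.1254]
ee_rot: [-3.141, -0.001, 2.812]
force: [0.7, 0.2, -1.9]
width: 0.0386
gripper_force: 20.0
```

```bash
python3 - <<'E'
from h import *
print("tray mid"); rows([.491,-.342,.12],-3.084,nmin=9)
print("bin mid"); rows([.484,.346,.12],-3.089,nmin=12)
E
```

```text
tray mid
t 22.25 pos [ 0.5091 -0.0525  0.1254] yaw 2.812 n 9
[-8.5, -31.1, 0.6, -0.043]
[-7.2, -31.4, 0.6, -0.043]
[-5.8, -31.7, 0.6, -0.043]
[-4.4, -31.9, 0.6, -0.043]
[-3.1, -32.1, 0.6, -0.043]
[-1.7, -32.2, 0.6, -0.043]
[-0.3, -32.2, 0.6, -0.043]
[1.1, -32.2, 0.6, -0.043]
[2.5, -32.1, 0.6, -0.043]
bin mid
t 22.25 pos [ 0.5091 -0.0525  0.1254] yaw 2.812 n 12
[12.7, 30.7, 0.4, -0.032]
[11.7, 31.1, 0.4, -0.032]
[10.7, 31.5, 0.4, -0.032]
[9.7, 31.8, 0.4, -0.032]
[8.7, 32.1, 0.4, -0.032]
[7.7, 32.4, 0.4, -0.032]
[6.7, 32.6, 0.4, -0.032]
[5.6, 32.8, 0.4, -0.032]
[4.6, 33.0, 0.4, -0.032]
[3.5, 33.1, 0.4, -0.032]
[2.5, 33.2, 0.4, -0.032]
[1.4, 33.2, 0.4, -0.032]
```

C also gives about 11.4 mm, so it goes to the tray beside A.

Request:
servo_tool([
  [[-6.2,-31.5,0,-0.043],[-5,-32,0,-0.043],[-3.5,-32,0,-0.043],[-2,-32,0,-0.043],[-0.8,-32,0,-0.043],[0.6,-32,0,-0.043],[2,-32,0,-0.043],[3.4,-32,0,-0.043],[5,-32,0,-0.043],[0,0,0,0]],
])

```text
t: 23.08
eef_pos: [0.469, -0.3431, 0.1229]
ee_rot: [3.141, -0.003, -3.085]
force: [0.4, 1.1, -2.2]
width: 0.0386
gripper_force: 20.0
```

```bash
python3 - <<'E'
from h import *
rows([.47,-.343,.013],-3.084)
E
```

```text
t 23.08 pos [ 0.469  -0.3431  0.1229] yaw -3.085 n 3
[-0.3, 0.0, 36.6, -0.0]
[-0.3, 0.0, 36.6, -0.0]
[-0.3, 0.0, 36.6, -0.0]
```

Request:
servo_tool([
  [[0,0,25,0],[0,0,25,0],[0,0,20,0],[0,0,17,0],[0,0,12,0],[0,0,6,0],[0,0,3,0],[0,0,1,0],[0,0,0,0],[0,0,0,0]],
])

```text
t: 23.92
eef_pos: [0.4713, -0.3393, 0.0161]
ee_rot: [-3.141, 0.001, -3.084]
force: [0.3, -1.1, -1.5]
width: 0.0388
gripper_force: 20.0
```

Request:
servo_tool([
  [[0,0,0,0],[0,0,0,0],[0,0,0,0],[0,0,0,0],[0,0,0,0],[0,0,0,0],[0,0,-10,0],[0,0,-25,0],[0,0,-30,0],[0,0,-35,0]],
], claw=-0.55)

```text
t: 24.75
eef_pos: [0.4698, -0.3388, 0.116]
ee_rot: [3.141, -0.002, -3.084]
force: [0.4, -0.9, 0.1]
width: 0.068
gripper_force: 0.0
```

Request:
servo_tool([
  [[0,25,-15,0],[0,30,-15,0],[0,30,-10,0],[0,30,-10,0],[0,30,0,0],[0,30,0,0],[0,30,0,0],[0,30,0,0],[0,20,0,0],[0,0,0,0]],
])

```text
t: 25.58
eef_pos: [0.4561, -0.082, 0.1666]
ee_rot: [3.141, 0.002, -3.081]
force: [0.2, 0.9, -0.5]
width: 0.0679
gripper_force: 0.0
```

```bash
python3 - <<'E'
from h import *
a=eyes.grab_frame("top")[70:310,130:530]; b=eyes.grab_frame("scene")[90:340,180:540]
a=cv2.resize(a,(500,300),interpolation=cv2.INTER_CUBIC); b=cv2.resize(b,(500,300),interpolation=cv2.INTER_CUBIC)
cv2.imwrite("pics/end.png",np.vstack([a,b])[:,:,::-1])
E
```

```text
(no output)
```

View pics/end.png

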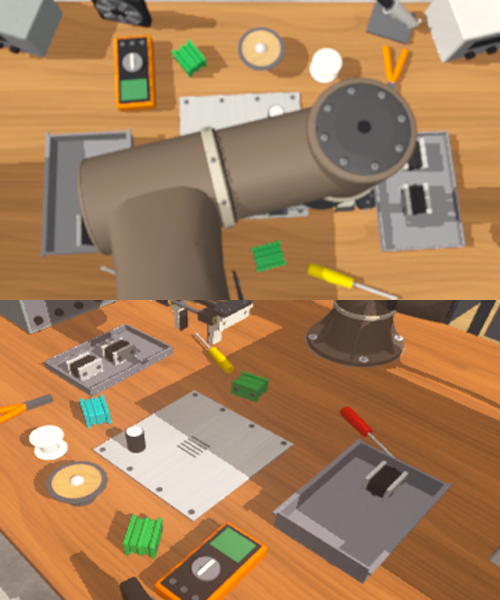

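The final view shows two mounts flat in the tray at (85,367) and (120,350), one flat in the bin at (385,480), and the capacitor still standing at (135,438). Nothing else has moved. I hand the job in.

```bash
python3 -c "
from station import ticket
print(ticket.job_done())"
```

```text
the job is handed in; nothing more can be done
None
```

I handed the job in at about 26 s: the two mounts that gave about 11 mm are in the tray, the 7.4 mm one is in the bin (within the either-way margin), and the last pictures show the capacitor and the other things undisturbed.

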